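Mix the long cell and hold it in the light path

ROBOT

A 7-joint arm with a two-finger parallel gripper is mounted at the origin on a cart in front of the work surface, level with it; the furniture and walls round the work are solid. World frame = base frame: x ahead of the robot, y to its left, z up, the work surface at z = 0. Lengths are in m, angles in rad, forces in N, time in s.
With the tool pointing down it reaches from about 0.4 to 0.85 m from the base axis. Payload 4.5 kg.
Tool frame: the origin (TCP) lies on the centre line of the jaws, within the pads' length; the fingertips stand 11 mm ahead of it and the grasp point (between the pads) lies 8 mm behind it; z points along the fingers, y is the direction in which the jaws open and shut (so a half turn about z gives the same grasp; the last joint's range is limited). The gripper opens to 88 mm and grips with 3 to 60 N. Pads are 18 mm wide; open, the fingers measure 123 mm over their backs; the gripper's body (75 mm by 187 mm) begins 45 mm behind the grasp point.
Start: joints at [-1.082, 0.689, -0.195, 1.565, 0.157, 0.902, -0.215], TCP at [0.275, 0.562, 0.225] pointing down, gripper open.
Joint ranges: [-3.01, 3.01], [-0.46, 2.08], [-1.47, 1.51], [0.13, 2.56], [-1, 4.14], [0.04, 2.09], [-2.66, 2.66]. Speed limits (rad/s): [2.57, 2.57, 3.14, 3.14, 3.14, 3.14, 3.14].

INTERFACE

Orientations are given as a unit quaternion [x, y, z, w].
In Python, from plant import r, snapshot gives the robot as it stands.
- The arm moves only by the tool drive_tool, never from a script. Its argument "commands" is a list of rows, each an object of numbers: "wx", "wy", "wz": the turn, a rotation vector about the tool's x, y, z in rad; "dx", "dy", "dz": the shift along the tool's x, y, z in m; "claw": the opening, from 0 (shut) to 1 (fully open). A call has 1 to 12 rows; each row shifts and turns the commanded pose from where the row before left it, along the tool's axes as they then stand; what a row does not reach is not made up. A row lasts 1/10 s, in which the tool goes at most 50 mm and 8.59 degrees, less where a joint would pass 70% of its speed; a pose out of reach is approached as far as the arm can. A call is refused whole if a number of a shift passes 0.05 or a number of a turn 0.15, either way. A call with a gripper value outside its range is refused whole. The fingers move at their own pace and stop on an object; "grip_force" is the grip in N (left out, the last holds). Time passes only in rows, so rows that do not move let the fingers close. It gives the time, the measured TCP pose, the force and the opening at its end, in the units of the state.
- r.get_state(): the state, without advancing time (a new reading comes with each control period).
- snapshot(name): name is "side" or "top"; returns a dict with "color" (480x640x3 uint8, red, green, blue), "fx", "fy", "cx", "cy" (pixels), "world_to_cam" (4x4, takes a point from world to camera coordinates). Camera axes: x right, y up, looking along -z (the intrinsics and any distortion apply to the point x, -y, -z); pixel columns grow to the right and rows downward; lengths in m; the calibration is good to about 2 mm. A picture is of the moment at which its call begins. There is no depth.
- r.finish_job(): hands the job in, once; it reports no verdict.
The state is a dict: "clock": time; "q": joint angles; "qd": joint speeds; "joint_torque": joint torques, N m; "tool_pos": TCP position; "eef_rot": TCP orientation; "contact_force": force on the tool from outside, world axes, zero at the start; "moment": the same for the moment, N m; "opening": opening from 0.0 (shut) to 1.0 (fully open).
Only numpy, scipy, OpenCV 4.12 (cv2) and the standard library are available. Lean on these libraries where they do the work, as an engineer would, in place of code of your own. Each camera call takes 0.05 s, during which the arm holds its last target. There are 200 camera calls.

TASK

Take the long glass cell out of the rack by its two frosted long sides, never touching its clear end windows with the fingers, and press its foot down on the mixer's sprung cup until the cup is fully down, keeping it there about a second. Then hold the cell upright in the photometer's light path, midway between the two snouts with its clear windows facing them and the beam passing through them 15 mm above the cell's foot, touching nothing but your fingers; finish while still gripping it there, nothing is put down. Leave the two shorter cells standing in the rack.

Things in the scene. Friction and masses are not known exactly. Their poses are not given: they have to be found in the camera images.
- long_cell: long stoppered glass cell, 24 (its x) x 16 (its y) x 48 mm tall, plus a narrower white stopper 8 mm high; 30 to 50 g; origin at the centre of its underside, z up. Grip the frosted long sides (whitish, facing +-y, 16 mm apart, full height); the ends facing +-x are the clear windows. It stands in one of the rack's three wells (which one varies), its x along the rack's x
- long_cell_windows: the two clear windows of the long cell (one body, same origin and axes as the cell): panes 12 mm wide on the +-x ends, standing 1 mm proud of the 22 mm long frosted sides, from 3 to 45 mm above the foot; the fingers must not touch them
- window_center (a point): point inside the long cell on its vertical centre line, 15 mm above its foot: the light must pass here, along the cell's x
- short_cell_a: a shorter stoppered cell, 16 x 16 mm and 40 mm tall plus 8 mm stopper, standing in another well of the rack; to be left there. Origin at the centre of its underside
- short_cell_b: a second shorter cell like short_cell_a, in the remaining well; to be left there
- rack: grey plastic cell rack, 160 (its x) x 44 x 16 mm tall, fixed to the worktop; origin at the centre of its underside. Three wells in a row along its x, 50 mm apart (the middle one at the centre), 26 x 18 mm wide and 10 mm deep, so a cell's foot is 6 mm above the worktop and 10 mm below the rack's top
- mixer: small grey touch-start mixer, 90 x 90 mm, 44 mm tall with a low grey cone and a round black cup on top, fixed to the worktop; origin at the centre of its underside, z up
- cup_floor (a point): centre of the flat floor of the round black rubber cup on top of the mixer (cup 50 mm across, floor 44 mm wide inside a rim 3 mm high); 66 mm above the worktop when the cup is up; moves down with the cup
- mixer_plunger (a joint): how far the mixer's cup is pressed down, m: 0 up, 0.006 fully down on its stop; a spring pushes back with about 2 N at the top and 6 N when fully down
- photometer: open photometer, fixed: an aluminium base plate 190 (its x) x 76 mm, top 12 mm above the worktop, with two white housings 56 mm wide and 90 mm tall facing each other across an 84 mm gap; from each a black snout 22 mm across sticks 7 mm into the gap (70 mm between snout ends). The beam runs along its x. Origin at the centre of its underside
- beam (a point): middle of the light beam, midway between the snouts, 70 mm above the worktop (58 mm above the base plate); its x axis is the photometer's x and lies along the beam, z up
There are look-alikes about, which are no part of the job. What is shaped like the short_cell_a but brown or green is not meant.

How it is judged:
By the outcome, as a careful person would: the job done as asked, in the order asked, and still so for the second after the job is handed in, while the arm keeps its last pose, push and grip.
It also fails if it takes over 43 s, if anything falls off the work surface, if the arm or the gripper's body presses on something with over 40 N, if the wrist force passes 120 N, or if a joint passes its speed limit or range.

## Working session

There is one attempt and no reset: what is moved stays moved. The work goes in short steps, Python scripts to look and compute and a tool call to move; the robot and the scene stay as the last step left them, time stands still between calls to the robot, and variables do not carry over. Pictures are saved under pics/ and viewed, on a budget of 10 in all, crops included, one or two more only if the job needs it, and the job is handed in when it is done.

Besides the shell and the picture viewer there is one more tool, called after "Request:" in YAML: its name, and indented under it one key for each argument. drive_tool: Moves the arm, as the interface text tells. Its arguments: {"type":"object","properties":{"commands":{"type":"array","items":{"type":"object","properties":{"wx":{"type":"number"},"wy":{"type":"number"},"wz":{"type":"number"},"dx":{"type":"number"},"dy":{"type":"number"},"dz":{"type":"number"},"claw":{"type":"number"}}}},"grip_force":{"type":"number"}},"required":["commands"]}

```bash
mkdir -p pics; ls
python3 - <<'E'
from plant import r, snapshot
import cv2,numpy as np,pickle
s=r.get_state();print({k:np.round(v,4) for k,v in s.items()})
for n in("side","top"):
    d=snapshot(n);print({k:np.round(v,4) for k,v in d.items() if k!='color'})
    pickle.dump(d,open(f'{n}0.pkl','wb'));cv2.imwrite(f'pics/{n}0.png',d['color'][...,::-1])
E
```

```text
pics
{'clock': np.float64(0.0), 'q': array([-1.0822,  0.69  , -0.1945,  1.5663,  0.1573,  0.9025, -0.2151]), 'qd': array([-0.0008,  0.0015, -0.0004, -0.0006, -0.0001,  0.0016,  0.0017]), 'joint_torque': array([ 5.00000e-04, -5.27559e+01, -1.26640e+00, -1.53429e+01,
       -5.26000e-02,  6.70000e-03,  2.00000e-04]), 'tool_pos': array([0.2743, 0.5609, 0.2238]), 'eef_rot': array([ 2.254e-01,  9.743e-01, -9.000e-04, -1.000e-04]), 'contact_force': array([ 0.1798, -0.3389, -0.5522]), 'moment': array([-0.007 , -0.0181,  0.0019]), 'opening': np.float64(0.9993)}
{'fx': np.float64(568.46), 'fy': np.float64(568.46), 'cx': np.float64(313.3036), 'cy': np.float64(236.8281), 'world_to_cam': array([[ 0.9432, -0.3319, -0.0106, -0.4757],
       [ 0.129 ,  0.3369,  0.9326, -0.2205],
       [-0.306 , -0.8811,  0.3606, -0.5742],
       [ 0.    ,  0.    ,  0.    ,  1.    ]])}
{'fx': np.float64(437.04), 'fy': np.float64(437.04), 'cx': np.float64(318.2269), 'cy': np.float64(245.896), 'world_to_cam': array([[-0.0102, -0.9997, -0.0201,  0.1893],
       [ 0.9952, -0.0121,  0.0972, -0.5951],
       [-0.0974, -0.019 ,  0.9951, -0.8843],
       [ 0.    ,  0.    ,  0.    ,  1.    ]])}
```

View pics/side0.png

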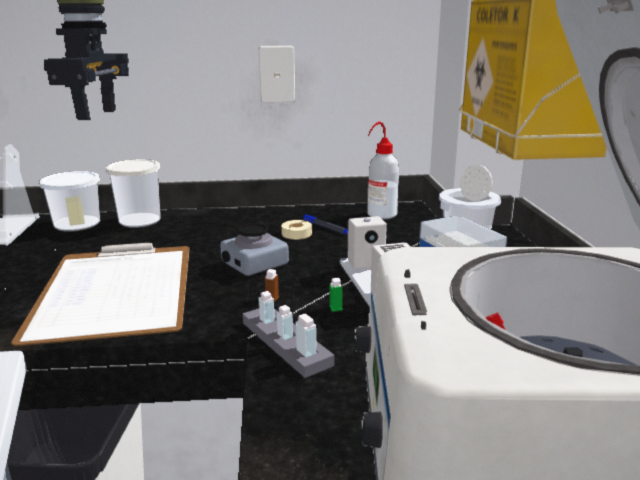

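View pics/top0.png

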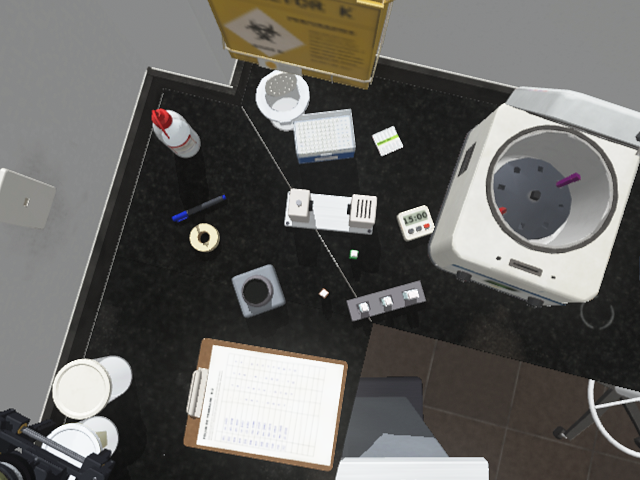

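Side view: rack (242–332, 308–372) with the largest cell nearest at (306,335), mixer (253,250), photometer partly hidden (367,245). Top view: rack (386,300), long cell probably at (411,295), mixer cup (258,291), photometer (331,210). I'll zoom in.

```bash
cat > h.py <<'E'
import numpy as np,cv2,pickle
def load(n): return pickle.load(open(n+'.pkl','rb'))
def ray(d,u,v):
    M=d['world_to_cam'];R=M[:3,:3];c=-R.T@M[:3,3]
    w=R.T@np.array([(u-d['cx'])/d['fx'],-(v-d['cy'])/d['fy'],-1.]);return c,w/np.linalg.norm(w)
def onz(d,u,v,z):
    c,w=ray(d,u,v);return c+w*(z-c[2])/w[2]
def proj(d,p):
    M=d['world_to_cam'];q=M[:3,:3]@np.asarray(p)+M[:3,3]
    return np.array([d['cx']+d['fx']*q[0]/-q[2],d['cy']+d['fy']*q[1]/q[2]])
def tri(d1,a,d2,b):
    c1,w1=ray(d1,*a);c2,w2=ray(d2,*b)
    t=np.linalg.lstsq(np.c_[w1,-w2],c2-c1,rcond=None)[0];p,q=c1+t[0]*w1,c2+t[1]*w2
    return (p+q)/2,np.linalg.norm(p-q)
E
python3 - <<'E'
from h import *
t=load('top0')['color'][...,::-1];s=load('side0')['color'][...,::-1]
cv2.imwrite('pics/tz.png',cv2.resize(t[180:330,228:432],None,fx=3.9,fy=3.9,interpolation=2))
cv2.imwrite('pics/sz.png',cv2.resize(s[205:380,215:415],None,fx=3.4,fy=3.4,interpolation=2))
E
```

```text
(no output)
```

View pics/tz.png

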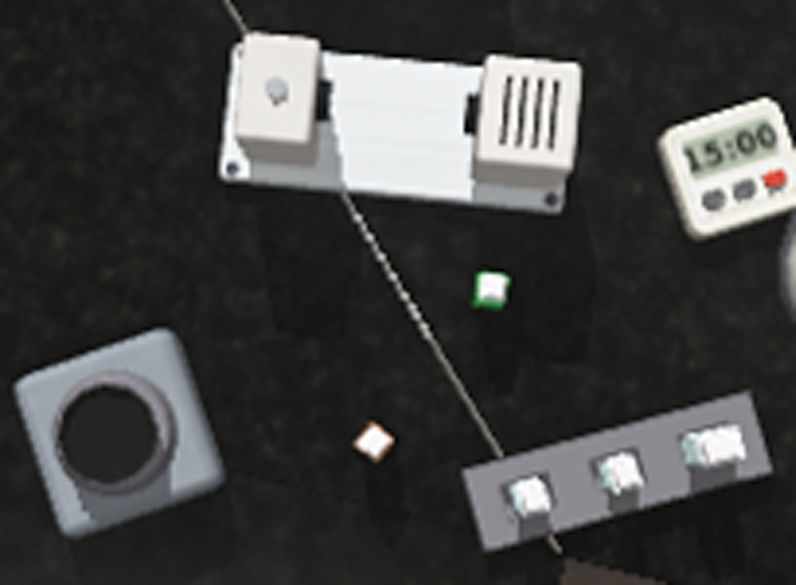

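View pics/sz.png

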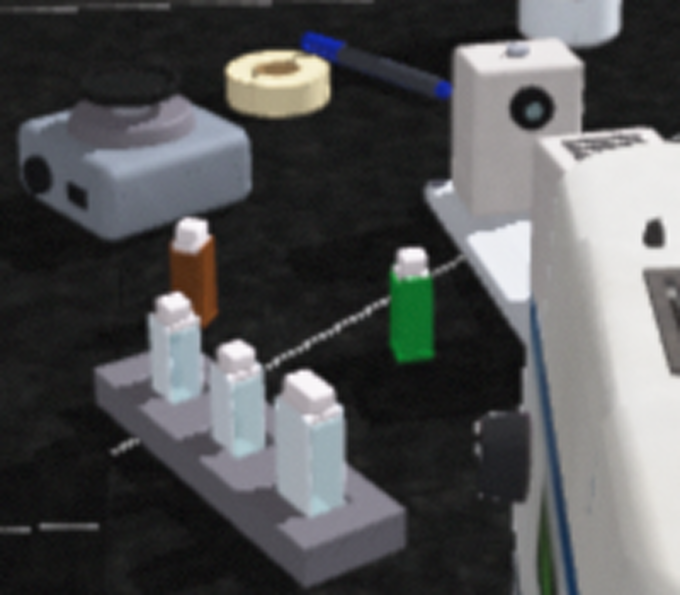

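Confirmed: the long cell is the right-most one in the top view (zoom 720,443) and nearest the side camera. The other two cells are short, and the brown and green ones are decoys. Now the measurements.

Run:
```python
from h import *
T=load('top0');S=load('side0')
np.set_printoptions(precision=4,suppress=True)
for n,d in(('top',T),('side',S)): print(n,'cam',ray(d,0,0)[0])
def big(mask,off,n=1):
    cs,_=cv2.findContours(mask.astype(np.uint8),cv2.RETR_EXTERNAL,cv2.CHAIN_APPROX_NONE)
    return [c.reshape(-1,2)+off for c in sorted(cs,key=cv2.contourArea)[::-1][:n]]
def crop(d,x0,x1,y0,y1): return cv2.cvtColor(np.ascontiguousarray(d['color'][y0:y1,x0:x1]),cv2.COLOR_RGB2HSV),(x0,y0)
# rack, plane 16mm
for z,(x0,x1,y0,y1),nm,sz in((.016,(340,432,275,325),'rack','160x44'),(.012,(280,382,184,238),'photo base','190x76')):
    h,o=crop(T,x0,x1,y0,y1);c=big(h[...,2]>70,o)[0]
    P=np.array([onz(T,u,v,z)[:2] for u,v in c]).astype(np.float32)
    (cx,cy),wh,a=cv2.minAreaRect(P*1000);print(nm,sz,cx,cy,wh,a)
    print(cv2.boxPoints(((cx,cy),wh,a)))
# cup black circle in both views
h,o=crop(T,236,282,272,314)
for th in(40,55,70):
    for c in big(h[...,2]<th,o,3):
        if 300<cv2.contourArea(c)<900:
            (u,v),ax,a=cv2.fitEllipse(c);print('cup top',th,u,v,ax,'z69:',onz(T,u,v,.069))
h,o=crop(S,230,275,218,245)
h=S['color'][218:245,232:275].max(2);print('side cup rows');print(h[::2,::2])
# stoppers: white in both views
h,o=crop(T,350,432,278,318)
for c in big((h[...,2]>225)&(h[...,1]<12),o,4): 
    m=cv2.moments(c); print('top stop',cv2.contourArea(c),c.min(0),c.max(0),c.mean(0))
h,o=crop(S,255,325,285,360)
for c in big((h[...,2]>180)&(h[...,1]<22),o,4): print('side stop',cv2.contourArea(c),c.min(0),c.max(0),c.mean(0))
```

```text
top cam [0.508  0.1652 0.9416]
side cam [ 0.3014 -0.5895  0.4078]
rack 160x44 483.456787109375 47.889366149902344 (174.25079345703125, 92.50543975830078) 85.61688232421875
[[430.6808 -35.4463]
 [522.9156 -42.5161]
 [536.2328 131.2251]
 [443.9979 138.2948]]
photo base 190x76 668.09326171875 158.13389587402344 (196.5727081298828, 105.15890502929688) 81.18518829345703
[[601.0733  69.0658]
 [704.9902  52.9511]
 [735.1132 247.202 ]
 [631.1964 263.3167]]
cup top 40 255.03326416015625 290.73150634765625 (22.679290771484375, 23.227018356323242) z69: [0.5052 0.3088 0.069 ]
cup top 55 255.07041931152344 290.9097595214844 (23.677352905273438, 23.975126266479492) z69: [0.5049 0.3087 0.069 ]
cup top 70 255.0816192626953 291.04071044921875 (24.158227920532227, 24.539892196655273) z69: [0.5046 0.3087 0.069 ]
side cup rows
[[ 23  25  26  25  24  28  31  27  29  28  28  26  32  32  28  26  24  26
   25  28  28  28]
 [ 27  23  25  28  30  29  28  23  24  24  29  27  24  29  30  29  26  30
   25  25  26  26]
 [ 29  28  26  27  26  27  28  26  26  26  24  24  28  33  36  38  31  31
   28  30  28  33]
 [
[... 740 characters left out ...]
]
 [137 127  84  83  82  81  80  80  83  83  82  83  87 101 134 151 154 166
  159 151 168 184]
 [101  94  83  88  86  86  85  83  83  84  96 125 138 140 140 140 140 136
  141 147 169 181]
 [101  96  88  87  87  89  91  88  91  95 104 109 109 110 111 119 124 131
  141 161 180 183]]
top stop 50.5 [405 290] [418 297] [412.0303 293.1515]
top stop 30.0 [360 303] [368 310] [363.9545 306.3182]
top stop 27.0 [384 297] [391 303] [387.6364 300.1364]
top stop 0.0 [386 305] [386 305] [386. 305.]
side stop 107.5 [299 314] [315 330] [307.283  322.5094]
side stop 82.0 [280 305] [291 318] [284.9167 311.6111]
side stop 65.0 [262 291] [272 303] [266.5833 297.5278]
side stop 0.0 [274 310] [274 312] [274. 311.]
```

Run:
```python
from h import *
np.set_printoptions(precision=4,suppress=True)
T=load('top0');S=load('side0')
c=T['color'].astype(int)
print('rack px',c[298,376],c[305,374],'floor',c[325,380],'plate',c[215,330],'front',c[300:330:2,380].tolist())
m=np.zeros(c.shape[:2],np.uint8);sub=c[278:325,340:432];
m[278:325,340:432]=((sub.max(2)>75)&((sub[...,2]-sub[...,0])>-6))
m=cv2.morphologyEx(m,cv2.MORPH_CLOSE,np.ones((7,7)));m=cv2.morphologyEx(m,cv2.MORPH_OPEN,np.ones((7,7)))
k=max(cv2.findContours(m,0,1)[0],key=cv2.contourArea).reshape(-1,2)
P=np.array([onz(T,u,v,.016)[:2] for u,v in k],np.float32)
r=cv2.minAreaRect(P*1000);print('rack',r);b=cv2.boxPoints(r)/1000;print(b);print([proj(T,[*p,.016]).round(1) for p in b])
# side view check: project same corners
print('side',[((proj(S,[*p,.016])-[215,205])*3.4).round() for p in b])
# photometer corners of base plate from zoom, z=.012
z=lambda x,y:(228+x/3.9,180+y/3.9)
for n,p,h in(('pl frontL',(220,179),.012),('pl frontR',(562,213),.012),('pl backL',(234,44),.012),('pl backR',(583,75),.012),
 ('hoL tl',(244,33),.09),('hoL tr',(321,38),.09),('hoL br',(310,160),.09),('hoL bl',(238,147),.09),('hoR tl',(487,55),.09),('hoR tr',(580,62),.09),('hoR br',(573,180),.09),('hoR bl',(475,170),.09),('snL a',(330,82),.07),('snL b',(327,120),.07),('snR a',(468,93),.07),('snR b',(465,134),.07)):
    print(n,onz(T,*z(*p),h))
# cup two-view; side ellipse centre: black disc zoom(128,82)
print('cup',tri(T,(255.05,290.9),S,(215+128/3.4,205+84/3.4)))
for a,b in(((412,293.2),(307.3,322.5)),((387.6,300.1),(284.9,311.6)),((364,306.3),(266.6,297.5))): print('stopper',tri(T,a,S,b))
```

```text
rack px [140 139 144] [140 139 144] floor [52 46 42] plate [234 236 237] front [[77, 76, 78], [109, 107, 111], [130, 128, 134], [139, 138, 143], [140, 139, 143], [140, 139, 144], [146, 146, 150], [20, 21, 20], [21, 21, 20], [23, 23, 23], [21, 21, 20], [26, 26, 26], [24, 24, 23], [65, 57, 52], [64, 57, 52]]
rack ((481.5013122558594, 42.220829010009766), (51.0871696472168, 160.66456604003906), 12.914207458496094)
[[ 0.4387  0.1148]
 [ 0.4746 -0.0418]
 [ 0.5244 -0.0304]
 [ 0.4884  0.1262]]
[array([351.6, 321.7]), array([426.3, 303.6]), array([420. , 279.8]), array([345.7, 297.8])]
side [array([ 93., 374.]), array([293., 561.]), array([414., 516.]), array([201., 341.])]
pl frontL [0.6431 0.2553 0.012 ]
pl frontR [0.6219 0.0676 0.012 ]
pl backL [0.7187 0.2473 0.012 ]
pl backR [0.6985 0.0543 0.012 ]
hoL tl [0.7067 0.2353 0.09  ]
hoL tr [0.7035 0.1961 0.09  ]
hoL br [0.6409 0.2022 0.09  ]
hoL bl [0.648  0.2386 0.09  ]
hoR tl [0.6935 0.1119 0.09  ]
hoR tr [0.6892 0.065  0.09  ]
hoR br [0.6289 0.0699 0.09  ]
hoR bl [0.6347 0.119  0.09  ]
snL a [0.6848 0.1923 0.07  ]
snL b [0.6648 0.1941 0.07  ]
snR a [0.678  0.1209 0.07  ]
snR b [0.6565 0.1228 0.07  ]
cup (array([0.5042, 0.309 , 0.0682]), np.float64(0.00148701089475004))
stopper (array([ 0.4963, -0.0048,  0.0562]), np.float64(0.0016593145425646146))
stopper (array([0.4823, 0.0436, 0.0494]), np.float64(0.0027250527538040603))
stopper (array([0.4704, 0.0914, 0.0491]), np.float64(0.0026173105668346325))
```

Run:
```python
from h import *
np.set_printoptions(precision=4,suppress=True)
T=load('top0');S=load('side0')
for a in((430,258),(434,235),(455,278)):
  for b in((374,250),(374,270)): print(a,b,tri(T,a,S,b))
for z in(.1,.2,.25): print(z,[onz(T,u,v,z)[:2] for u,v in((429,255),(440,270),(500,105))])
print('rackc',onz(T,386.5,300.7,.016))
s=load('top0')['color'][...,::-1]
```

```text
(430, 258) (374, 250) (array([ 0.567 , -0.0241,  0.1492]), np.float64(0.012604993274822496))
(430, 258) (374, 270) (array([ 0.5671, -0.029 ,  0.1255]), np.float64(0.009470415645451688))
(434, 235) (374, 250) (array([ 0.5894, -0.0243,  0.1496]), np.float64(0.028760217867313694))
(434, 235) (374, 270) (array([ 0.5901, -0.0294,  0.1259]), np.float64(0.03316643469864843))
(455, 278) (374, 250) (array([ 0.5377, -0.0655,  0.1686]), np.float64(0.02947923403752396))
(455, 278) (374, 270) (array([ 0.5371, -0.0711,  0.1474]), np.float64(0.027058041779682976))
0.1 [array([ 0.5702, -0.0314]), array([ 0.5412, -0.0513]), array([ 0.8665, -0.1817])]
0.2 [array([ 0.5628, -0.008 ]), array([ 0.5373, -0.0256]), array([ 0.8239, -0.1405])]
0.25 [array([0.5592, 0.0037]), array([ 0.5353, -0.0127]), array([ 0.8026, -0.1199])]
rackc [0.4815 0.041  0.016 ]
```

```bash
cat >> h.py <<'E'
from scipy.spatial.transform import Rotation as Ro
def Rt(yaw_deg,tilt):
    a=np.radians(yaw_deg);y=np.array([np.cos(a),np.sin(a),0]);b=np.array([np.sin(a),-np.cos(a),0])
    z=np.array([0,0,-np.cos(tilt)])+np.sin(tilt)*b
    return Ro.from_matrix(np.c_[np.cross(y,z),y,z])
def go(r,pos,R,grasp=True):
    """print turn (rotvec, tool axes) and the shift expressed in axes after the turn; pos=grasp point"""
    s=r.get_state();C=Ro.from_quat(s['eef_rot']);p=np.array(pos)+(.008*R.as_matrix()[:,2] if grasp else 0)
    np.set_printoptions(precision=4,suppress=True)
    print('t',round(float(s['clock']),2),'tcp',s['tool_pos'],'F',s['contact_force'],'op',round(float(s['opening']),4))
    print('turn',(C.inv()*R).as_rotvec(),'shift after turn',R.inv().apply(p-s['tool_pos']),'shift now axes',C.inv().apply(p-s['tool_pos']))
E
python3 - <<'E'
from h import *
from plant import r
go(r,[.4953,-.006,.13],Rt(14.9,0.22)); print(Rt(14.9,0).as_matrix())
E
```

```text
t 0.1 tcp [0.2744 0.5609 0.2239] F [ 0.3797  0.7337 -0.0218] op 0.997
turn [ 0.0927 -0.2056  0.8526] shift after turn [-0.5696  0.0677  0.2316] shift now axes [-0.4486 -0.4134  0.1024]
[[-0.2571  0.9664  0.    ]
 [ 0.9664  0.2571  0.    ]
 [ 0.      0.     -1.    ]]
```

Request:
drive_tool:
  commands:
    - {"wz": 0.1425,"claw": 0.5}
    - {"wz": 0.1425,"claw": 0.5}
    - {"wz": 0.1425,"claw": 0.5}
    - {"wz": 0.1425,"claw": 0.5}
    - {"wz": 0.1425,"claw": 0.5}
    - {"wz": 0.1425,"claw": 0.5}
    - {"wy": -0.11,"claw": 0.5}
    - {"wy": -0.11,"claw": 0.5}
    - {"claw": 0.5}
  grip_force: 30

```text
validation failed for argument at $.co...
```

Run:
```python
from h import *
from plant import r
go(r,[.4953,-.006,.14],Rt(14.9,0.22)); print(r.get_state()['q'])
```

```text
t 0.1 tcp [0.2744 0.5609 0.2239] F [ 0.3797  0.7337 -0.0218] op 0.997
turn [ 0.0927 -0.2056  0.8526] shift after turn [-0.5718  0.0677  0.2218] shift now axes [-0.4486 -0.4135  0.0924]
[-1.0822  0.6899 -0.1945  1.5662  0.1573  0.9025 -0.2151]
```

Request:
drive_tool:
  commands:
    - {"dx": 0,"dy": 0,"dz": 0,"wx": 0,"wy": 0,"wz": 0.1425,"claw": 0.5}
    - {"dx": 0,"dy": 0,"dz": 0,"wx": 0,"wy": 0,"wz": 0.1425,"claw": 0.5}
    - {"dx": 0,"dy": 0,"dz": 0,"wx": 0,"wy": 0,"wz": 0.1425,"claw": 0.5}
    - {"dx": 0,"dy": 0,"dz": 0,"wx": 0,"wy": 0,"wz": 0.1425,"claw": 0.5}
    - {"dx": 0,"dy": 0,"dz": 0,"wx": 0,"wy": 0,"wz": 0.1425,"claw": 0.5}
    - {"dx": 0,"dy": 0,"dz": 0,"wx": 0,"wy": 0,"wz": 0.1425,"claw": 0.5}
    - {"dx": 0,"dy": 0,"dz": 0,"wx": 0,"wy": -0.11,"wz": 0,"claw": 0.5}
    - {"dx": 0,"dy": 0,"dz": 0,"wx": 0,"wy": -0.11,"wz": 0,"claw": 0.5}
    - {"dx": 0,"dy": 0,"dz": 0,"wx": 0,"wy": 0,"wz": 0,"claw": 0.5}
  grip_force: 30

```text
clock: 1.0
tool_pos: [0.2711, 0.5644, 0.2226]
eef_rot: [0.603, 0.79, -0.068, 0.087]
contact_force: [-0.3, 0.2, -0.9]
opening: 0.498
```

Run:
```python
from h import *
from plant import r
go(r,[.4953,-.006,.14],Rt(14.9,0.22)); print(r.get_state()['q'])
```

```text
t 1.0 tcp [0.2711 0.5644 0.2226] F [-0.2933  0.1851 -0.8983] op 0.4984
turn [-0.0009  0.0001  0.0071] shift after turn [-0.5762  0.07    0.2215] shift now axes [-0.5766  0.0661  0.2215]
[-1.3255  0.7861  0.1314  1.3859  0.0342  1.1561 -0.9735]
```

Request:
drive_tool:
  commands:
    - {"dx": -0.036,"dy": 0.0043,"dz": 0.0138,"wx": 0,"wy": 0,"wz": 0.007,"claw": 0.5}
    - {"dx": -0.036,"dy": 0.0043,"dz": 0.0138,"wx": 0,"wy": 0,"wz": 0,"claw": 0.5}
    - {"dx": -0.036,"dy": 0.0043,"dz": 0.0138,"wx": 0,"wy": 0,"wz": 0,"claw": 0.5}
    - {"dx": -0.036,"dy": 0.0043,"dz": 0.0138,"wx": 0,"wy": 0,"wz": 0,"claw": 0.5}
    - {"dx": -0.036,"dy": 0.0043,"dz": 0.0138,"wx": 0,"wy": 0,"wz": 0,"claw": 0.5}
    - {"dx": -0.036,"dy": 0.0043,"dz": 0.0138,"wx": 0,"wy": 0,"wz": 0,"claw": 0.5}
    - {"dx": -0.036,"dy": 0.0043,"dz": 0.0138,"wx": 0,"wy": 0,"wz": 0,"claw": 0.5}
    - {"dx": -0.036,"dy": 0.0043,"dz": 0.0138,"wx": 0,"wy": 0,"wz": 0,"claw": 0.5}
    - {"dx": -0.036,"dy": 0.0043,"dz": 0.0138,"wx": 0,"wy": 0,"wz": 0,"claw": 0.5}
    - {"dx": -0.036,"dy": 0.0043,"dz": 0.0138,"wx": 0,"wy": 0,"wz": 0,"claw": 0.5}
    - {"dx": -0.036,"dy": 0.0043,"dz": 0.0138,"wx": 0,"wy": 0,"wz": 0,"claw": 0.5}
    - {"dx": 0,"dy": 0,"dz": 0,"wx": 0,"wy": 0,"wz": 0,"claw": 0.5}

```text
clock: 2.2
tool_pos: [0.4263, 0.1599, 0.1632]
eef_rot: [0.612, 0.783, -0.068, 0.088]
contact_force: [-0.7, 0.1, -0.5]
opening: 0.498
```

Run:
```python
from h import *
from plant import r
go(r,[.4953,-.006,.14],Rt(14.9,0.22)); print(r.get_state()['q'])
```

```text
t 2.2 tcp [0.4263 0.1599 0.1632] F [-0.6613  0.1221 -0.486 ] op 0.4982
turn [-0.0033  0.0031 -0.0163] shift after turn [-0.1687  0.024   0.0695] shift now axes [-0.1681  0.027   0.07  ]
[-0.7294  0.6216  0.1783  2.1049  0.2218  0.5072 -0.5353]
```

Request:
drive_tool:
  commands:
    - {"dx": -0.034,"dy": 0.005,"dz": 0.014,"wx": 0,"wy": 0,"wz": -0.008,"claw": 0.5}
    - {"dx": -0.034,"dy": 0.005,"dz": 0.014,"wx": 0,"wy": 0,"wz": 0,"claw": 0.5}
    - {"dx": -0.034,"dy": 0.005,"dz": 0.014,"wx": 0,"wy": 0,"wz": 0,"claw": 0.5}
    - {"dx": -0.034,"dy": 0.005,"dz": 0.014,"wx": 0,"wy": 0,"wz": 0,"claw": 0.5}
    - {"dx": -0.033,"dy": 0.005,"dz": 0.014,"wx": 0,"wy": 0,"wz": 0,"claw": 0.5}
    - {"dx": 0,"dy": 0,"dz": 0,"wx": 0,"wy": 0,"wz": 0,"claw": 0.5}
    - {"dx": 0,"dy": 0,"dz": 0,"wx": 0,"wy": 0,"wz": 0,"claw": 0.5}

```text
clock: 2.9
tool_pos: [0.4963, -0.0007, 0.1316]
eef_rot: [0.606, 0.788, -0.066, 0.087]
contact_force: [-0.4, 0.5, -0.6]
opening: 0.501
```

Run:
```python
from h import *
from plant import r,snapshot
go(r,[.4953,-.006,.042],Rt(14.9,0.22)); print(r.get_state()['q'])
s=snapshot('side');t=snapshot('top')
a=cv2.resize(s['color'][150:390,200:420],None,fx=2.4,fy=2.4,interpolation=2)[:576,:400]
pickle.dump(s,open('side1.pkl','wb'));pickle.dump(t,open('top1.pkl','wb'))
a=cv2.resize(s['color'][190:390,220:400],(396,440),interpolation=2);b=cv2.resize(t['color'][200:400,330:510],(396,440),interpolation=2)
cv2.imwrite('pics/hov.png',np.hstack([a,b])[...,::-1])
```

```text
t 2.9 tcp [ 0.4963 -0.0007  0.1316] F [-0.3714  0.4962 -0.6248] op 0.5015
turn [ 0.0006 -0.0012 -0.0004] shift after turn [ 0.0148 -0.0024  0.0965] shift now axes [ 0.0147 -0.0024  0.0965]
[-0.3395  0.6898  0.1567  2.0936  0.332   0.3732 -0.269 ]
```

View pics/hov.png

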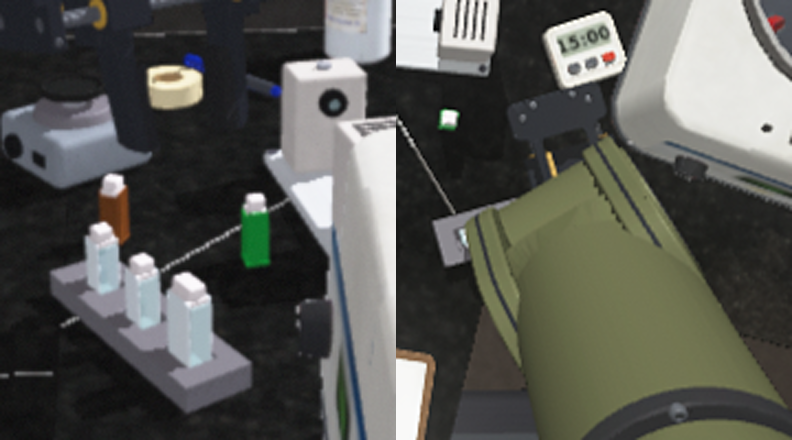

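The side view shows the open fingers with tips at about crop (130,150) and (228,120), still in line with the long cell. In the top view the gripper body's outline stays left of the centrifuge corner (crop 605 vs 618). Next I compare the fingertip projection with the image.

Run:
```python
from h import *
from plant import r
S=load('side1');s=r.get_state();R=Ro.from_quat(s['eef_rot']).as_matrix();p=s['tool_pos']
for k in(-.044-.0,0,.044): print((proj(S,p+.011*R[:,2]+k/2*R[:,1])-[220,190])*2.2)
# cell top (z=.054) & foot projections of estimate
b=np.array([np.sin(np.radians(14.9)),-np.cos(np.radians(14.9)),0]);y=np.array([b[1]*-1,b[0],0])
for c in([.4953,-.006],[.4963,-.0048],[.4944,-.0073]):
    print([((proj(S,np.r_[c,z]+i*.011*b+j*.008*y)-[220,190])*2.2).round(0).tolist() for z in(.054,.016) for i,j in((1,-1),(1,1),(-1,-1),(-1,1))], ((proj(S,np.r_[c,.062])-[220,190])*2.2).round())
```

```text
[156.76901036 193.88899471]
[190.84572182 183.76030384]
[223.78735168 173.96899561]
[[192.0, 309.0], [216.0, 300.0], [170.0, 292.0], [194.0, 284.0], [193.0, 368.0], [216.0, 359.0], [171.0, 350.0], [195.0, 342.0]] [192. 284.]
[[193.0, 307.0], [217.0, 299.0], [171.0, 291.0], [195.0, 283.0], [194.0, 366.0], [217.0, 357.0], [172.0, 349.0], [195.0, 340.0]] [193. 282.]
[[191.0, 310.0], [215.0, 302.0], [169.0, 294.0], [193.0, 286.0], [192.0, 369.0], [215.0, 360.0], [171.0, 352.0], [194.0, 343.0]] [192. 285.]
```

Run:
```python
from h import *
S=load('side1');a=S['color'][190:390,220:400].astype(np.float32)
a=np.clip((a/255)**.45*255*1.2-40,0,255).astype(np.uint8)
cv2.imwrite('pics/g.png',cv2.resize(a[:140],None,fx=4,fy=4,interpolation=2)[...,::-1])
```

```text
(no output)
```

View pics/g.png

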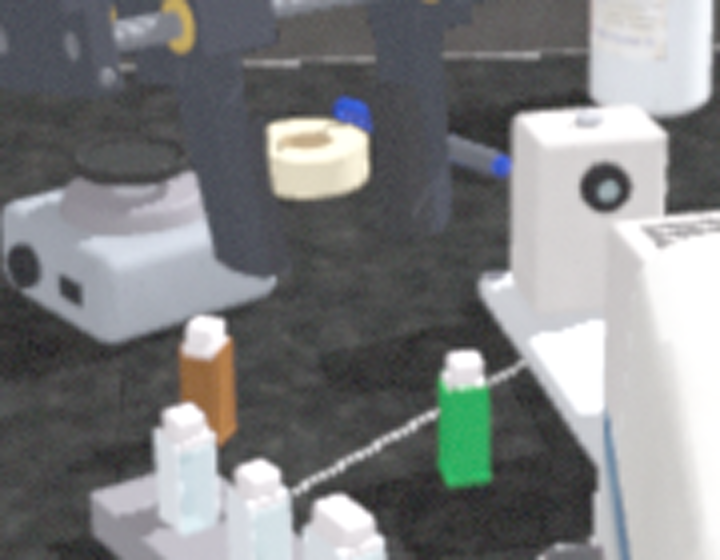

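Run:
```python
from h import *
from plant import r
np.set_printoptions(precision=4,suppress=True)
S=load('side0');p=np.array([.2743,.5609,.2238]);R=Ro.from_quat([.2254,.9743,-.0009,-.0001]).as_matrix()
for k in(-1,0,1): print('start tips',proj(S,p+.011*R[:,2]+k*.0525*R[:,1]))
S=load('side1');s=r.get_state();R=Ro.from_quat(s['eef_rot']).as_matrix();p=s['tool_pos']
c,w=ray(S,304,252.5)
for zz in(.1,.121,.145):print(c+w*(zz-c[2])/w[2])
t=p+.011*R[:,2];print('tip',t,'nearest pt on ray',c+w*(w@(t-c)))
for k in(-1,1): print(proj(S,t+k*.0305*R[:,1]))
```

```text
start tips [ 85.5476 135.249 ]
start tips [ 99.0686 129.919 ]
start tips [111.4195 125.0503]
[0.5301 0.1096 0.1   ]
[0.5145 0.0619 0.121 ]
[0.4967 0.0073 0.145 ]
tip [ 0.497  -0.001   0.1209] nearest pt on ray [0.4973 0.0091 0.1442]
[285.1302 279.9529]
[327.374  267.3967]
```

Request:
drive_tool:
  commands:
    - {"dx": 0.0026,"dy": -0.0006,"dz": 0.0165,"wx": 0,"wy": 0,"wz": 0,"claw": 0.5}
    - {"dx": 0.0026,"dy": -0.0006,"dz": 0.0165,"wx": 0,"wy": 0,"wz": 0,"claw": 0.5}
    - {"dx": 0.0026,"dy": -0.0006,"dz": 0.0165,"wx": 0,"wy": 0,"wz": 0,"claw": 0.5}
    - {"dx": 0.0026,"dy": -0.0006,"dz": 0.0165,"wx": 0,"wy": 0,"wz": 0,"claw": 0.5}
    - {"dx": 0,"dy": 0,"dz": 0,"wx": 0,"wy": 0,"wz": 0,"claw": 0.5}
    - {"dx": 0,"dy": 0,"dz": 0,"wx": 0,"wy": 0,"wz": 0,"claw": 0.5}

```text
clock: 3.6
tool_pos: [0.4953, -0.0037, 0.0651]
eef_rot: [0.604, 0.789, -0.067, 0.087]
contact_force: [0.5, 1.1, -0.6]
opening: 0.499
```

Run:
```python
from h import *
from plant import r,snapshot
go(r,[.4953,-.006,.042],Rt(14.9,0.22))
S=snapshot('side');pickle.dump(S,open('side2.pkl','wb'))
s=r.get_state();R=Ro.from_quat(s['eef_rot']).as_matrix();t=s['tool_pos']+.011*R[:,2]
for k in(-1,0,1): print((proj(S,t+k*.0305*R[:,1])-[230,210])*4)
a=S['color'][210:360,230:400].astype(np.float32)
a=np.clip((a/255)**.45*255*1.2-40,0,255).astype(np.uint8)
cv2.imwrite('pics/g2.png',cv2.resize(a,None,fx=4,fy=4,interpolation=2)[...,::-1])
```

```text
t 3.6 tcp [ 0.4953 -0.0037  0.0651] F [ 0.5373  1.0743 -0.5591] op 0.4991
turn [ 0.0005 -0.0006  0.004 ] shift after turn [ 0.0029 -0.0006  0.031 ] shift now axes [ 0.0029 -0.0006  0.031 ]
[229.6924 486.1778]
[313.6084 456.459 ]
[393.7775 428.0671]
```

View pics/g2.png

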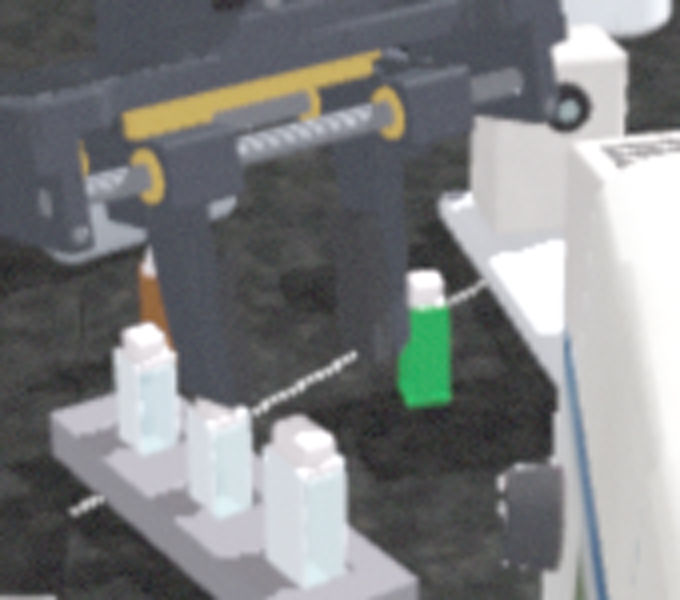

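The right tip is at (385,355) and the left at about (215,400), roughly 20 raw px above where the reported TCP predicts. So the hand looks about 25 mm higher than reported. I'll measure this numerically by frame differencing, in both views.

```bash
cat >> h.py <<'E'
def diffmask(a,b,th=14):
    d=np.abs(a['color'].astype(int)-b['color'].astype(int)).max(2)
    return cv2.morphologyEx((d>th).astype(np.uint8),cv2.MORPH_OPEN,np.ones((2,2)))
E
python3 - <<'E'
from h import *
from plant import r
S0=load('side0')
for n in('side1','side2'):
    m=diffmask(S0,load(n),8); 
    print(n,[(c,int(np.nonzero(m[:345,c])[0].max(initial=0))) for c in range(264,346,3)])
T0=load('top0');T1=load('top1');m=diffmask(T0,T1,12)[225:275,370:432]
for row in m[::2]: print(''.join('#' if x else '.' for x in row))
s=r.get_state();print(s['q'])
E
```

```text
side1 [(264, 331), (267, 331), (270, 328), (273, 327), (276, 317), (279, 330), (282, 336), (285, 344), (288, 341), (291, 340), (294, 331), (297, 340), (300, 344), (303, 344), (306, 344), (309, 344), (312, 344), (315, 344), (318, 230), (321, 230), (324, 245), (327, 245), (330, 248), (333, 284), (336, 285), (339, 286), (342, 262), (345, 267)]
side2 [(264, 331), (267, 334), (270, 321), (273, 322), (276, 318), (279, 331), (282, 338), (285, 343), (288, 343), (291, 343), (294, 342), (297, 343), (300, 344), (303, 344), (306, 340), (309, 344), (312, 344), (315, 344), (318, 288), (321, 300), (324, 299), (327, 299), (330, 299), (333, 296), (336, 299), (339, 285), (342, 262), (345, 270)]
..............................................................
..............................................................
..............................................................
..............................................................
..............................................................
..............................................................
....................................
[... 547 characters left out ...]
#####################################.........
.............#########################################........
.............##############################...########........
..............######################............#########.....
...............###############..................############..
.....................#######....................#############.
......................######....................##############
.......................########..............#################
.....................###########.............#################
........................#########......#######################
[-0.36189761  0.82824245  0.20711112  2.13248104  0.35623683  0.19356577
 -0.30782637]
```

Request:
drive_tool:
  commands:
    - {"dx": 0.0014,"dy": -0.0003,"dz": 0.015,"wx": 0,"wy": 0,"wz": 0,"claw": 0.5}
    - {"dx": 0.0015,"dy": -0.0003,"dz": 0.016,"wx": 0,"wy": 0,"wz": 0,"claw": 0.5}
    - {"dx": 0,"dy": 0,"dz": 0,"wx": 0,"wy": 0,"wz": 0,"claw": 0.5}
    - {"dx": 0,"dy": 0,"dz": 0,"wx": 0,"wy": 0,"wz": 0,"claw": 0.5}

```text
clock: 4.05
tool_pos: [0.4962, -0.0087, 0.0347]
eef_rot: [0.605, 0.789, -0.067, 0.087]
contact_force: [0.1, -0.3, -0.7]
opening: 0.5
```

Run:
```python
from h import *
from plant import r,snapshot
go(r,[.4953,-.006,.042],Rt(14.9,0.22));print(r.get_state()['q'])
S=snapshot('side');pickle.dump(S,open('side3.pkl','wb'));T=snapshot('top');pickle.dump(T,open('top3.pkl','wb'))
s=r.get_state();R=Ro.from_quat(s['eef_rot']).as_matrix();t=s['tool_pos']+.011*R[:,2]
for k in(-1,0,1): print((proj(S,t+k*.0305*R[:,1])-[240,230])*4.5)
a=S['color'][230:360,240:360].astype(np.float32)
a=np.clip((a/255)**.45*255*1.2-40,0,255).astype(np.uint8)
cv2.imwrite('pics/g3.png',cv2.resize(a,None,fx=4.5,fy=4.5,interpolation=2)[...,::-1])
```

```text
t 4.05 tcp [ 0.4962 -0.0087  0.0347] F [ 0.0719 -0.3156 -0.7346] op 0.5001
turn [ 0.001  -0.0001  0.0019] shift after turn [ 0.0012 -0.0002  0.0002] shift now axes [ 0.0012 -0.0002  0.0002]
[-0.3649  0.8963  0.2294  2.1398  0.3625  0.1163 -0.3189]
[224.277  563.2772]
[317.5785 527.7773]
[406.7654 493.843 ]
```

View pics/g3.png

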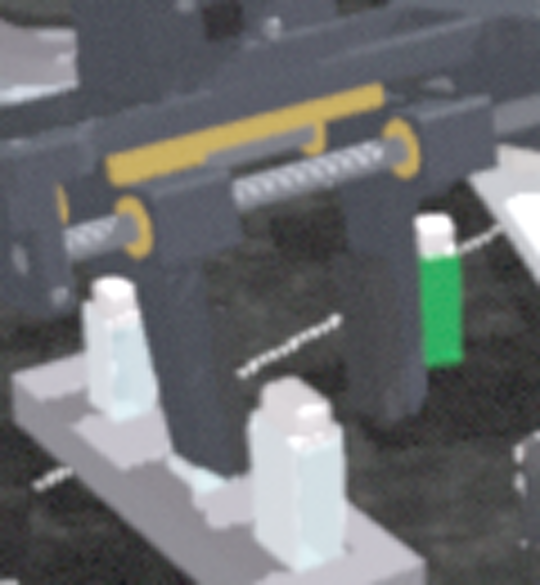

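Left tip is at (215,470) and right tip at (400,420), straddling the long cell with no contact. They are still about 18 raw px (about 23 mm) above the prediction. I continue down in small steps, watching the force.

Request:
drive_tool:
  commands:
    - {"dx": 0.002,"dy": 0,"dz": 0.004,"wx": 0,"wy": 0,"wz": 0,"claw": 0.5}
    - {"dx": 0.001,"dy": 0,"dz": 0.004,"wx": 0,"wy": 0,"wz": 0,"claw": 0.5}
    - {"dx": 0,"dy": 0,"dz": 0,"wx": 0,"wy": 0,"wz": 0,"claw": 0.5}

```text
clock: 4.45
tool_pos: [0.4954, -0.0076, 0.0251]
eef_rot: [0.605, 0.789, -0.067, 0.087]
contact_force: [-0.0, 0.5, -0.5]
opening: 0.498
```

Run:
```python
from h import *
from plant import r,snapshot
go(r,[.4953,-.006,.022],Rt(14.9,0.22));print(r.get_state()['q'])
S=snapshot('side');pickle.dump(S,open('side4.pkl','wb'))
p=load('side3')
m=diffmask(p,S,9)
for row in m[305:352:2,275:345]: print(''.join('#' if x else '.' for x in row))
T=load('top3');m=diffmask(load('top0'),T,12)[225:275,360:432]
print('top3')
for row in m[::2]: print(''.join('#' if x else '.' for x in row))
s=r.get_state();R=Rt(14.9,.22).as_matrix();p=np.array([.4962,-.0087,.0347])
for back in(.053,.1,.13):
  for dz in(0,.024): print(back,dz,[proj(T,p-back*R[:,2]+.0935*R[:,1]+k*.0375*R[:,0]+[0,0,dz]).round(1)-[360,225] for k in(1,-1)])
```

```text
t 4.45 tcp [ 0.4954 -0.0076  0.0251] F [-0.0185  0.5388 -0.4577] op 0.4983
turn [-0.0002 -0.0002  0.0024] shift after turn [0.0022 0.0003 0.0107] shift now axes [0.0022 0.0003 0.0107]
[-0.3707  0.9175  0.235   2.1415  0.363   0.0951 -0.3258]
..........................................................###.........
..........................................................###.........
..........................................................###.........
#.........................................................###.........
#...............###........................................##.........
##..............###........................................##.........
##..............####..................................................
##..............####...............#####..............................
###.............####............########..............................
###..............###............###...###..............######.........
####..............###................#####.....##.....######..........
####..............####...............#####.....############...........
.####.
[... 2287 characters left out ...]
.########..............
.......................#################............###########.........
........................###########.................###########.........
.............................######...............##############........
..............................######............################........
.............................##########....######################.......
0.053 0 [array([19. , 29.4]), array([56.3, 18.7])]
0.053 0.024 [array([20.4, 28.4]), array([58.9, 17.4])]
0.1 0 [array([16.6, 29. ]), array([56. , 17.6])]
0.1 0.024 [array([18.1, 27.9]), array([58.7, 16.2])]
0.13 0 [array([14.9, 28.7]), array([55.8, 16.8])]
0.13 0.024 [array([16.4, 27.6]), array([58.6, 15.4])]
```

Request:
drive_tool:
  commands:
    - {"dx": 0.0008,"dy": 0.0014,"dz": 0.004,"wx": 0,"wy": 0,"wz": 0,"claw": 0.5}
    - {"dx": 0.0008,"dy": 0.0014,"dz": 0.004,"wx": 0,"wy": 0,"wz": 0,"claw": 0.5}
    - {"dx": 0.0008,"dy": 0,"dz": 0.0035,"wx": 0,"wy": 0,"wz": 0,"claw": 0.5}
    - {"dx": 0,"dy": 0,"dz": 0,"wx": 0,"wy": 0,"wz": 0,"claw": 0.5}

```text
clock: 4.9
tool_pos: [0.4981, -0.0072, 0.0131]
eef_rot: [0.605, 0.789, -0.067, 0.087]
contact_force: [-0.8, 0.7, 0.3]
opening: 0.506
```

Run:
```python
from h import *
from plant import r,snapshot
go(r,[.4953,-.006,.022],Rt(14.9,0.22));print(r.get_state()['q'])
S=snapshot('side');pickle.dump(S,open('side5.pkl','wb'))
a=S['color'][250:370,245:365].astype(np.float32)
a=np.clip((a/255)**.45*255*1.2-40,0,255).astype(np.uint8)
cv2.imwrite('pics/g5.png',cv2.resize(a,None,fx=4.8,fy=4.8,interpolation=2)[...,::-1])
```

```text
t 4.9 tcp [ 0.4981 -0.0072  0.0131] F [-0.7733  0.662   0.263 ] op 0.506
turn [-0.0006 -0.0001  0.0023] shift after turn [-0.0001 -0.0024 -0.0011] shift now axes [-0.0001 -0.0024 -0.0011]
[-0.3721  0.9441  0.2384  2.1336  0.3652  0.0767 -0.3329]
```

View pics/g5.png

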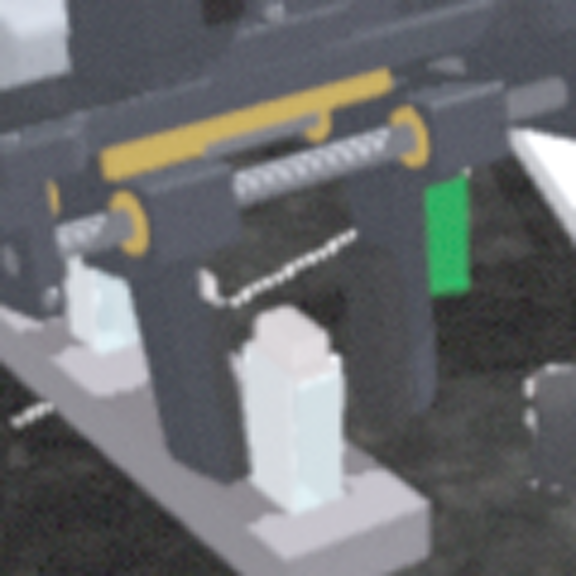

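The fingers straddle the long cell evenly, about 15 mm each side, with tips just above the rack. The reported TCP z of 0.013 with no rack contact confirms the roughly 24 mm height offset. Closing now.

Request:
drive_tool:
  commands:
    - {"dx": 0,"dy": 0,"dz": 0,"wx": 0,"wy": 0,"wz": 0,"claw": 0.25}
    - {"dx": 0,"dy": 0,"dz": 0,"wx": 0,"wy": 0,"wz": 0,"claw": 0.2}
    - {"dx": 0,"dy": 0,"dz": 0,"wx": 0,"wy": 0,"wz": 0,"claw": 0.1}
    - {"dx": 0,"dy": 0,"dz": 0,"wx": 0,"wy": 0,"wz": 0,"claw": 0}
    - {"dx": 0,"dy": 0,"dz": 0,"wx": 0,"wy": 0,"wz": 0,"claw": 0}
    - {"dx": 0,"dy": 0,"dz": 0,"wx": 0,"wy": 0,"wz": 0,"claw": 0}
    - {"dx": 0,"dy": 0,"dz": 0,"wx": 0,"wy": 0,"wz": 0,"claw": 0}
  grip_force: 30

```text
clock: 5.65
tool_pos: [0.4965, -0.008, 0.0137]
eef_rot: [0.605, 0.788, -0.069, 0.086]
contact_force: [-5.2, -0.6, 1.7]
opening: 0.182
```

Run:
```python
from h import *
from plant import r,snapshot
go(r,[.4953,-.006,.1],Rt(14.9,0.22));print(r.get_state()['moment'])
S=snapshot('side');pickle.dump(S,open('side6.pkl','wb'))
```

```text
t 5.65 tcp [ 0.4965 -0.008   0.0137] F [-5.2056 -0.6099  1.6726] op 0.1819
turn [-0.0035  0.0005  0.0018] shift after turn [-0.0166 -0.0006 -0.0767] shift now axes [-0.0167 -0.0009 -0.0767]
[-0.1534  1.2347 -0.2747]
```

Request:
drive_tool:
  commands:
    - {"dx": 0,"dy": -0.0015,"dz": 0,"wx": 0,"wy": 0,"wz": 0,"claw": 0}
    - {"dx": 0,"dy": 0,"dz": 0,"wx": 0,"wy": 0,"wz": 0,"claw": 0}
    - {"dx": -0.0011,"dy": 0,"dz": -0.0049,"wx": 0,"wy": 0,"wz": 0,"claw": 0}
    - {"dx": -0.0011,"dy": 0,"dz": -0.0049,"wx": 0,"wy": 0,"wz": 0,"claw": 0}
    - {"dx": -0.0022,"dy": 0,"dz": -0.0098,"wx": 0,"wy": 0,"wz": 0,"claw": 0}
    - {"dx": -0.0044,"dy": 0,"dz": -0.0195,"wx": 0,"wy": 0,"wz": 0,"claw": 0}
    - {"dx": -0.0055,"dy": 0,"dz": -0.0244,"wx": 0,"wy": 0,"wz": 0,"claw": 0}
    - {"dx": -0.0055,"dy": 0,"dz": -0.0244,"wx": 0,"wy": 0,"wz": 0,"claw": 0}
    - {"dx": -0.0044,"dy": 0,"dz": -0.0195,"wx": 0,"wy": 0,"wz": 0,"claw": 0}
    - {"dx": 0,"dy": 0,"dz": 0,"wx": 0,"wy": 0,"wz": 0,"claw": 0}
    - {"dx": 0,"dy": 0,"dz": 0,"wx": 0,"wy": 0,"wz": 0,"claw": 0}

```text
clock: 6.8
tool_pos: [0.4986, -0.0073, 0.1248]
eef_rot: [0.605, 0.789, -0.065, 0.088]
contact_force: [0.4, 0.9, -0.4]
opening: 0.175
```

Run:
```python
from h import *
from plant import r,snapshot
go(r,[.5047,.309,.1],Rt(-6,0.22));print(r.get_state()['q'])
S=snapshot('side');pickle.dump(S,open('side7.pkl','wb'))
c=S['color'].astype(int);h=cv2.cvtColor(S['color'],cv2.COLOR_RGB2HSV)
m=(h[...,2]>150);m[:, :270]=0;m[:,340:]=0;m[:190]=0;m[345:]=0
n,l,st,ce=cv2.connectedComponentsWithStats(m.astype(np.uint8))
for i in range(1,n):
    if st[i,4]>40: print(st[i],ce[i])
```

```text
t 6.8 tcp [ 0.4986 -0.0073  0.1248] F [ 0.4413  0.9292 -0.4117] op 0.1749
turn [ 0.084  -0.0013  0.3573] shift after turn [ 0.313  -0.027  -0.0366] shift now axes [ 0.3021  0.0871 -0.0337]
[-0.3236  0.7029  0.1539  2.0982  0.3555  0.3501 -0.2793]
[295 220  23  59 751] [308.6871 253.008 ]
[270 236  14  16 165] [275.4364 243.9576]
[270 269   7  10  56] [272.4286 273.5536]
[331 278   9  10  79] [335.2152 282.4304]
[270 293  48  52 975] [286.0246 326.2287]
```

Run:
```python
from h import *
S=load('side7');a=np.radians(14.9);b=np.array([np.sin(a),-np.cos(a),0]);y=np.array([np.cos(a),np.sin(a),0])
for c in([.4955,-.006],[.498,-.006]):
  for f in(.11,.117,.124): print(c,f,'low corner',proj(S,np.r_[c,f]+.011*b-.008*y).round(1),'stopper top',proj(S,np.r_[c,f+.056]).round(1))
m=cv2.cvtColor(S['color'],cv2.COLOR_RGB2HSV)[...,2]>150
for v in range(218,282,3): x=np.nonzero(m[v,285:330])[0]+285; print(v,(x.min(),x.max()) if len(x) else '',end=' ')
```

```text
[0.4955, -0.006] 0.11 low corner [306.6 288.7] stopper top [306.4 240.1]
[0.4955, -0.006] 0.117 low corner [306.5 283.3] stopper top [306.3 234.5]
[0.4955, -0.006] 0.124 low corner [306.4 277.9] stopper top [306.2 228.8]
[0.498, -0.006] 0.11 low corner [308.6 288.3] stopper top [308.4 239.8]
[0.498, -0.006] 0.117 low corner [308.5 283. ] stopper top [308.3 234.2]
[0.498, -0.006] 0.124 low corner [308.5 277.6] stopper top [308.2 228.6]
218 (np.int64(305), np.int64(305)) 221 (np.int64(295), np.int64(303)) 224 (np.int64(302), np.int64(304)) 227 (np.int64(301), np.int64(305)) 230 (np.int64(302), np.int64(307)) 233 (np.int64(302), np.int64(314)) 236 (np.int64(302), np.int64(315)) 239 (np.int64(303), np.int64(317)) 242 (np.int64(303), np.int64(317)) 245 (np.int64(304), np.int64(317)) 248 (np.int64(305), np.int64(317)) 251 (np.int64(305), np.int64(317)) 254 (np.int64(306), np.int64(317)) 257 (np.int64(306), np.int64(317)) 260 (np.int64(306), np.int64(317)) 263 (np.int64(304), np.int64(317)) 266 (np.int64(297), np.int64(317)) 269 (np.int64(298), np.int64(317)) 272 (np.int64(298), np.int64(317)) 275 (np.int64(302), np.int64(317)) 278 (np.int64(307), np.int64(310)) 281
```

Request:
drive_tool:
  commands:
    - {"dx": 0.017,"dy": 0.005,"dz": -0.006,"wx": 0,"wy": 0,"wz": 0,"claw": 0}
    - {"dx": 0.033,"dy": 0.0096,"dz": -0.0054,"wx": 0,"wy": 0,"wz": 0,"claw": 0}
    - {"dx": 0.033,"dy": 0.0096,"dz": -0.0054,"wx": 0,"wy": 0,"wz": 0,"claw": 0}
    - {"dx": 0.033,"dy": 0.0096,"dz": -0.0054,"wx": 0,"wy": 0,"wz": 0,"claw": 0}
    - {"dx": 0.033,"dy": 0.0096,"dz": -0.0054,"wx": 0,"wy": 0,"wz": 0,"claw": 0}
    - {"dx": 0.033,"dy": 0.0096,"dz": -0.0054,"wx": 0,"wy": 0,"wz": 0,"claw": 0}
    - {"dx": 0.033,"dy": 0.0096,"dz": -0.0054,"wx": 0,"wy": 0,"wz": 0,"claw": 0}
    - {"dx": 0.033,"dy": 0.0096,"dz": -0.0054,"wx": 0,"wy": 0,"wz": 0,"claw": 0}
    - {"dx": 0.033,"dy": 0.0096,"dz": -0.0054,"wx": 0,"wy": 0,"wz": 0,"claw": 0}
    - {"dx": 0.017,"dy": 0.005,"dz": -0.003,"wx": 0,"wy": 0,"wz": 0,"claw": 0}
    - {"dx": 0,"dy": 0,"dz": 0,"wx": 0,"wy": 0,"wz": 0,"claw": 0}

```text
clock: 7.95
tool_pos: [0.5014, 0.3107, 0.108]
eef_rot: [0.603, 0.79, -0.066, 0.086]
contact_force: [-0.2, -0.5, -0.4]
opening: 0.177
```

Request:
drive_tool:
  commands:
    - {"dx": 0,"dy": 0,"dz": 0,"wx": 0.028,"wy": 0,"wz": 0.119,"claw": 0}
    - {"dx": 0,"dy": 0,"dz": 0,"wx": 0.028,"wy": 0,"wz": 0.119,"claw": 0}
    - {"dx": 0,"dy": 0,"dz": 0,"wx": 0.028,"wy": 0,"wz": 0.119,"claw": 0}
    - {"dx": 0,"dy": 0,"dz": 0,"wx": 0,"wy": 0,"wz": 0,"claw": 0}
    - {"dx": 0,"dy": 0,"dz": 0,"wx": 0,"wy": 0,"wz": 0,"claw": 0}

```text
clock: 8.45
tool_pos: [0.5025, 0.3049, 0.1092]
eef_rot: [0.738, 0.666, -0.084, 0.073]
contact_force: [0.6, -0.1, -0.8]
opening: 0.179
```

Run:
```python
from h import *
from plant import r,snapshot
go(r,[.5047,.309,.090],Rt(-6,0.22));print(r.get_state()['q'])
S=snapshot('side');pickle.dump(S,open('side8.pkl','wb'));T=snapshot('top');pickle.dump(T,open('top8.pkl','wb'))
a=cv2.resize(S['color'][170:270,210:310],(400,400),interpolation=2);b=cv2.resize(T['color'][240:340,205:305],(400,400),interpolation=2)
a=np.hstack([a,b]).astype(np.float32);a=np.clip((a/255)**.45*255*1.2-40,0,255).astype(np.uint8)
cv2.imwrite('pics/mx.png',a[...,::-1])
```

```text
t 8.45 tcp [0.5025 0.3049 0.1092] F [ 0.6027 -0.0678 -0.7519] op 0.1789
turn [-0.0044  0.0027  0.0023] shift after turn [0.0084 0.0018 0.0258] shift now axes [0.0085 0.0019 0.0258]
[-0.8087  0.8693  0.1831  1.6378  0.0201  0.8043 -0.7964]
```

View pics/mx.png

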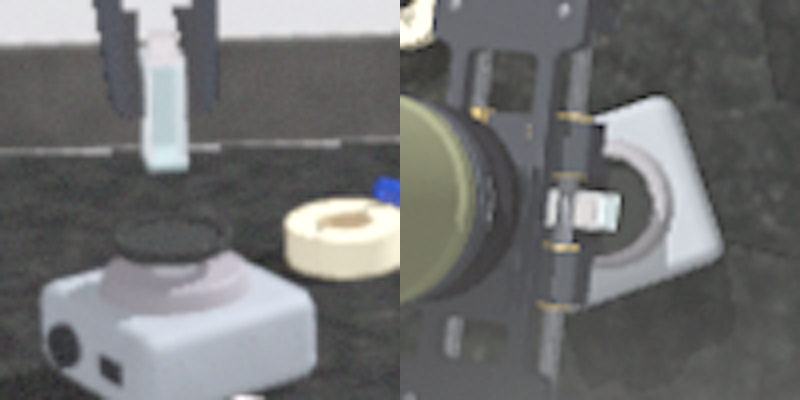

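The side view shows the cell over the cup, with its foot at (168,170) and the cup at (172,240). In the top view the foot end is at (620,210), inside the black cup.

Run:
```python
from h import *
np.set_printoptions(precision=4,suppress=True)
S=load('side8');T=load('top8')
print('window bottom edge',tri(T,(205+219/4,240+211/4),S,(210+166/4,170+170/4)))
```

```text
window bottom edge (array([0.5005, 0.2941, 0.1045]), np.float64(0.0017928020532262227))
```

Request:
drive_tool:
  commands:
    - {"dx": 0.003,"dy": 0.0008,"dz": 0.009,"wx": 0,"wy": 0,"wz": 0,"claw": 0}
    - {"dx": 0.003,"dy": 0.001,"dz": 0.009,"wx": 0,"wy": 0,"wz": 0,"claw": 0}
    - {"dx": 0.003,"dy": 0.0005,"dz": 0.0078,"wx": 0,"wy": 0,"wz": 0,"claw": 0}
    - {"dx": 0.0006,"dy": 0,"dz": 0.003,"wx": 0,"wy": 0,"wz": 0,"claw": 0}
    - {"dx": 0.0006,"dy": 0,"dz": 0.003,"wx": 0,"wy": 0,"wz": 0,"claw": 0}
    - {"dx": 0,"dy": 0,"dz": 0,"wx": 0,"wy": 0,"wz": 0,"claw": 0}
    - {"dx": 0,"dy": 0,"dz": 0,"wx": 0,"wy": 0,"wz": 0,"claw": 0}

```text
clock: 9.25
tool_pos: [0.5051, 0.3093, 0.0766]
eef_rot: [0.738, 0.665, -0.083, 0.072]
contact_force: [0.2, -0.8, -0.8]
opening: 0.176
```

Request:
drive_tool:
  commands:
    - {"dx": 0.0004,"dy": 0,"dz": 0.002,"wx": 0,"wy": 0,"wz": 0,"claw": 0}
    - {"dx": 0,"dy": 0,"dz": 0,"wx": 0,"wy": 0,"wz": 0,"claw": 0}

```text
clock: 9.45
tool_pos: [0.505, 0.3093, 0.0745]
eef_rot: [0.738, 0.665, -0.083, 0.072]
contact_force: [-0.4, -0.9, 0.5]
opening: 0.177
```

Request:
drive_tool:
  commands:
    - {"dx": 0.0004,"dy": 0,"dz": 0.002,"wx": 0,"wy": 0,"wz": 0,"claw": 0}
    - {"dx": 0,"dy": 0,"dz": 0,"wx": 0,"wy": 0,"wz": 0,"claw": 0}

```text
clock: 9.65
tool_pos: [0.5052, 0.3094, 0.0726]
eef_rot: [0.738, 0.665, -0.083, 0.072]
contact_force: [0.1, 0.1, 2.4]
opening: 0.18
```

Request:
drive_tool:
  commands:
    - {"dx": 0.0004,"dy": 0,"dz": 0.002,"wx": 0,"wy": 0,"wz": 0,"claw": 0}
    - {"dx": 0,"dy": 0,"dz": 0,"wx": 0,"wy": 0,"wz": 0,"claw": 0}

```text
clock: 9.85
tool_pos: [0.5052, 0.3094, 0.0705]
eef_rot: [0.738, 0.665, -0.083, 0.072]
contact_force: [-0.0, 0.2, 3.4]
opening: 0.181
```

Request:
drive_tool:
  commands:
    - {"dx": 0.0004,"dy": 0,"dz": 0.002,"wx": 0,"wy": 0,"wz": 0,"claw": 0}
    - {"dx": 0.0002,"dy": 0,"dz": 0.001,"wx": 0,"wy": 0,"wz": 0,"claw": 0}
    - {"dx": 0,"dy": 0,"dz": 0,"wx": 0,"wy": 0,"wz": 0,"claw": 0}

```text
clock: 10.15
tool_pos: [0.5052, 0.3094, 0.0675]
eef_rot: [0.738, 0.665, -0.083, 0.072]
contact_force: [0.2, 0.8, 5.0]
opening: 0.177
```

Request:
drive_tool:
  commands:
    - {"dx": 0.0002,"dy": 0,"dz": 0.001,"wx": 0,"wy": 0,"wz": 0,"claw": 0}
    - {"dx": 0,"dy": 0,"dz": 0,"wx": 0,"wy": 0,"wz": 0,"claw": 0}

```text
clock: 10.35
tool_pos: [0.505, 0.3094, 0.0672]
eef_rot: [0.739, 0.665, -0.083, 0.072]
contact_force: [-1.8, 0.6, 10.8]
opening: 0.177
```

Force jumped to 10.8 N, with the TCP stopping at 0.0672. That means the cup is on its stop, so I hold for over a second.

Request:
drive_tool:
  commands:
    - {"dx": 0,"dy": 0,"dz": 0,"wx": 0,"wy": 0,"wz": 0,"claw": 0}
    - {"dx": 0,"dy": 0,"dz": 0,"wx": 0,"wy": 0,"wz": 0,"claw": 0}
    - {"dx": 0,"dy": 0,"dz": 0,"wx": 0,"wy": 0,"wz": 0,"claw": 0}
    - {"dx": 0,"dy": 0,"dz": 0,"wx": 0,"wy": 0,"wz": 0,"claw": 0}
    - {"dx": 0,"dy": 0,"dz": 0,"wx": 0,"wy": 0,"wz": 0,"claw": 0}
    - {"dx": 0,"dy": 0,"dz": 0,"wx": 0,"wy": 0,"wz": 0,"claw": 0}
    - {"dx": 0,"dy": 0,"dz": 0,"wx": 0,"wy": 0,"wz": 0,"claw": 0}
    - {"dx": 0,"dy": 0,"dz": 0,"wx": 0,"wy": 0,"wz": 0,"claw": 0}
    - {"dx": 0,"dy": 0,"dz": 0,"wx": 0,"wy": 0,"wz": 0,"claw": 0}
    - {"dx": 0,"dy": 0,"dz": 0,"wx": 0,"wy": 0,"wz": 0,"claw": 0}
    - {"dx": 0,"dy": 0,"dz": 0,"wx": 0,"wy": 0,"wz": 0,"claw": 0}

```text
clock: 11.45
tool_pos: [0.505, 0.3094, 0.0672]
eef_rot: [0.738, 0.665, -0.083, 0.072]
contact_force: [-1.6, 1.0, 9.7]
opening: 0.178
```

Run:
```python
from h import *
from plant import r
go(r,[.671,.157,.135],Rt(-6.1,0.22))
```

```text
t 11.45 tcp [0.505  0.3094 0.0672] F [-1.5887  1.0306  9.6916] op 0.1784
turn [-0.0034  0.0002  0.0026] shift after turn [-0.1455  0.1812 -0.0289] shift now axes [-0.146   0.1808 -0.0295]
```

Request:
drive_tool:
  commands:
    - {"dx": -0.001,"dy": 0,"dz": -0.005,"wx": 0,"wy": 0,"wz": 0,"claw": 0}
    - {"dx": -0.0033,"dy": 0,"dz": -0.015,"wx": 0,"wy": 0,"wz": 0,"claw": 0}
    - {"dx": -0.0055,"dy": 0,"dz": -0.0243,"wx": 0,"wy": 0,"wz": 0,"claw": 0}
    - {"dx": -0.0055,"dy": 0,"dz": -0.024,"wx": 0,"wy": 0,"wz": 0,"claw": 0}
    - {"dx": -0.0095,"dy": 0.0128,"dz": 0.0018,"wx": 0,"wy": 0,"wz": 0,"claw": 0}
    - {"dx": -0.019,"dy": 0.0258,"dz": 0.0035,"wx": 0,"wy": 0,"wz": 0,"claw": 0}
    - {"dx": -0.019,"dy": 0.0258,"dz": 0.0035,"wx": 0,"wy": 0,"wz": 0,"claw": 0}
    - {"dx": -0.019,"dy": 0.0258,"dz": 0.0035,"wx": 0,"wy": 0,"wz": 0,"claw": 0}
    - {"dx": -0.019,"dy": 0.0258,"dz": 0.0035,"wx": 0,"wy": 0,"wz": 0,"claw": 0}
    - {"dx": -0.019,"dy": 0.0258,"dz": 0.0035,"wx": 0,"wy": 0,"wz": 0,"claw": 0}
    - {"dx": -0.019,"dy": 0.0258,"dz": 0.0035,"wx": 0,"wy": 0,"wz": 0,"claw": 0}
    - {"dx": -0.0105,"dy": 0.0132,"dz": 0.0018,"wx": 0,"wy": 0,"wz": 0,"claw": 0}

```text
clock: 12.65
tool_pos: [0.6725, 0.1498, 0.1403]
eef_rot: [0.74, 0.663, -0.084, 0.073]
contact_force: [0.6, -0.5, -0.7]
opening: 0.176
```

Request:
drive_tool:
  commands:
    - {"dx": 0,"dy": 0,"dz": 0,"wx": 0,"wy": 0,"wz": 0,"claw": 0}
    - {"dx": 0,"dy": 0,"dz": 0,"wx": 0,"wy": 0,"wz": 0,"claw": 0}

```text
clock: 12.85
tool_pos: [0.6697, 0.1557, 0.1401]
eef_rot: [0.738, 0.665, -0.084, 0.071]
contact_force: [0.2, 0.6, 0.1]
opening: 0.18
```

Run:
```python
from h import *
from plant import r,snapshot
go(r,[.671,.157,.150],Rt(-6.1,0.22));go(r,[.671,.157,.070],Rt(-6.1,0.22))
print(r.get_state()['q'])
S=snapshot('side');pickle.dump(S,open('side9.pkl','wb'));T=snapshot('top');pickle.dump(T,open('top9.pkl','wb'))
a=cv2.resize(S['color'][150:290,310:450],(400,400),interpolation=2);b=cv2.resize(T['color'][160:260,280:380],(400,400),interpolation=2)
a=np.hstack([a,b]).astype(np.float32);a=np.clip((a/255)**.6*255*1.15-25,0,255).astype(np.uint8)
cv2.imwrite('pics/ph.png',a[...,::-1])
```

```text
t 12.85 tcp [0.6697 0.1557 0.1401] F [0.1523 0.6417 0.0549] op 0.1804
turn [-0.0057 -0.0001  0.0033] shift after turn [-0.0008  0.0012 -0.0019] shift now axes [-0.0008  0.0012 -0.0019]
t 12.85 tcp [0.6697 0.1557 0.1401] F [0.1523 0.6417 0.0549] op 0.1804
turn [-0.0057 -0.0001  0.0033] shift after turn [0.0167 0.0012 0.0761] shift now axes [0.0167 0.0017 0.0761]
[-0.4701  0.9269  0.1728  1.3387  0.0667  0.9888 -0.5019]
```

View pics/ph.png

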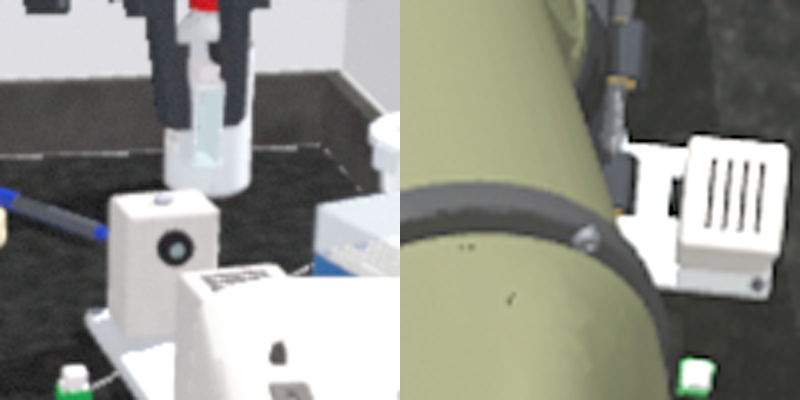

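Side view: cell held above the gap, its window's bottom edge centre at (205,163), far snout face centre at (177,247). The arm hides the gap from the top camera, so I use the side camera's snout as the cross-check.

Run:
```python
from h import *
np.set_printoptions(precision=4,suppress=True)
S0=load('side0');T=load('top0');S=load('side9')
h=S0['color'][225:255,355:388].max(2)
m=(h<75).astype(np.uint8);c=max(cv2.findContours(m,0,1)[0],key=cv2.contourArea).reshape(-1,2)+[355,225]
e=cv2.fitEllipse(c.astype(np.float32));print('far snout ellipse',e)
u=e[0];print('tri snoutL end',tri(T,(228+328.5/3.9,180+101/3.9),S0,u))
print('proj of expected end',proj(S0,[.671+.0037,.157+.0348,.07]))
# window lower edge centre, cell held
m=cv2.cvtColor(S['color'],cv2.COLOR_RGB2HSV)
for v in range(170,212,3):
    row=S['color'][v,368:396].astype(int);print(v,' '.join(f'{x}' for x in row.max(1)))
```

```text
far snout ellipse ((370.8682861328125, 236.39381408691406), (11.315725326538086, 11.947914123535156), 80.32674407958984)
tri snoutL end (array([0.6732, 0.1933, 0.0744]), np.float64(0.001605862634920578))
proj of expected end [372.5361 239.038 ]
170 41 41 41 43 39 38 43 67 127 167 173 172 173 172 159 93 41 27 30 33 36 38 40 39 42 43 40 43
173 43 42 42 39 37 40 43 77 139 169 174 176 180 184 187 188 184 175 156 58 38 39 39 39 39 43 38 47
176 44 42 43 39 39 38 44 75 138 167 169 174 190 194 194 191 193 182 138 53 38 37 39 38 40 41 39 44
179 42 43 44 41 40 40 39 58 115 172 183 191 187 188 188 189 187 189 188 173 131 55 39 41 40 42 42 49
182 46 43 39 42 39 39 39 43 78 149 182 188 183 183 185 188 190 189 187 183 144 57 40 39 39 43 40 56
185 41 40 40 44 42 39 40 42 71 138 187 190 177 178 187 186 187 187 188 178 110 46 38 38 39 40 43 65
188 35 43 42 43 42 40 38 41 65 134 187 190 192 192 189 188 188 185 189 176 83 41 39 39 41 40 44 85
191 38 44 43 41 43 40 38 41 67 138 194 187 189 191 188 187 187 188 189 175 72 40 38 37 38 45 67 145
194 60 57 49 46 45 46 46 48 74 140 187 172 187 190 186 187 188 186 190 187 126 130 132 142 166 189 219 230
197 149 164 162 164 172 174 177 175 176 181 198 193 189 189 187 187 188 187 192 200 201 200 200 202 208 217 227 233
200 163 175 177 179 182 178 178 178 179 188 205 194 193 191 187 187 187 189 197 201 202 200 199 203 210 218 227 232
203 155 175 181 184 185 178 178 178 179 188 206 217 217 210 197 189 186 189 196 197 199 198 199 204 211 220 228 232
206 157 179 186 188 190 188 185 183 193 198 209 219 221 223 224 223 213 205 209 218 201 197 198 204 210 220 229 232
209 157 180 186 190 190 194 196 196 194 193 197 197 196 198 198 197 197 195 196 198 196 196 197 200 211 222 229 232
```

Run:
```python
from h import *
S=load('side9')
c=np.array([.6699,.1574]);b=np.array([-.1045,-.9945]);y=np.array([.9945,-.1045]);f=.1329
for n,i,j,z in(('nearL',.011,-.008,0),('nearR',.011,.008,0),('near mid',.011,0,0),('near top L',.011,-.008,.048),('near top R',.011,.008,.048),('stopper top c',0,0,.056)):
    print(n,proj(S,np.r_[c+i*b+j*y,f+z]).round(1))
a=S['color'][160:215,365:400];a=np.clip((a/255.)**.8*255,0,255).astype(np.uint8)
cv2.imwrite('pics/c.png',cv2.resize(a,None,fx=10,fy=10,interpolation=2)[...,::-1])
```

```text
nearL [377.8 211.5]
nearR [387.8 210.6]
near mid [382.8 211. ]
near top L [378.7 180.7]
near top R [389.  179.9]
stopper top c [381.5 173.2]
```

View pics/c.png

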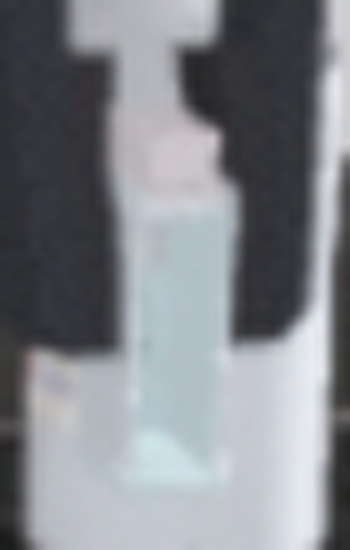

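Request:
drive_tool:
  commands:
    - {"dx": 0.0035,"dy": 0,"dz": 0.0145,"wx": -0.004,"wy": 0,"wz": 0.002,"claw": 0}
    - {"dx": 0.0035,"dy": 0,"dz": 0.0145,"wx": 0,"wy": 0,"wz": 0,"claw": 0}
    - {"dx": 0.0035,"dy": 0,"dz": 0.0145,"wx": 0,"wy": 0,"wz": 0,"claw": 0}
    - {"dx": 0.0035,"dy": 0,"dz": 0.0145,"wx": 0,"wy": 0,"wz": 0,"claw": 0}
    - {"dx": 0.0022,"dy": 0,"dz": 0.0105,"wx": 0,"wy": 0,"wz": 0,"claw": 0}
    - {"dx": 0,"dy": 0,"dz": 0,"wx": 0,"wy": 0,"wz": 0,"claw": 0}
    - {"dx": 0,"dy": 0,"dz": 0,"wx": 0,"wy": 0,"wz": 0,"claw": 0}

```text
clock: 13.65
tool_pos: [0.671, 0.1555, 0.0703]
eef_rot: [0.739, 0.665, -0.082, 0.074]
contact_force: [0.9, -0.1, 1.4]
opening: 0.174
```

Run:
```python
from h import *
from plant import r
go(r,[.670,.158,.070],Rt(-6.1,0.22))
```

```text
t 13.65 tcp [0.671  0.1555 0.0703] F [ 0.9333 -0.1205  1.4072] op 0.174
turn [0.0003 0.001  0.0005] shift after turn [ 0.0024 -0.0012  0.0078] shift now axes [ 0.0024 -0.0012  0.0078]
```

Request:
drive_tool:
  commands:
    - {"dx": 0.0012,"dy": -0.0006,"dz": 0.004,"wx": 0,"wy": 0,"wz": 0,"claw": 0}
    - {"dx": 0.0012,"dy": -0.0006,"dz": 0.0038,"wx": 0,"wy": 0,"wz": 0,"claw": 0}
    - {"dx": 0,"dy": 0,"dz": 0,"wx": 0,"wy": 0,"wz": 0,"claw": 0}
    - {"dx": 0,"dy": 0,"dz": 0,"wx": 0,"wy": 0,"wz": 0,"claw": 0}
    - {"dx": 0,"dy": 0,"dz": 0,"wx": 0,"wy": 0,"wz": 0,"claw": 0}

```text
clock: 14.15
tool_pos: [0.6699, 0.1564, 0.0626]
eef_rot: [0.739, 0.665, -0.082, 0.074]
contact_force: [-0.1, 0.0, -0.7]
opening: 0.182
```

Run:
```python
from h import *
from plant import r,snapshot
go(r,[.670,.158,.070],Rt(-6.1,0.22));print(r.get_state()['moment'])
S=snapshot('side')
pickle.dump(S,open('side10.pkl','wb'))
st=r.get_state();R=Ro.from_quat(st['eef_rot']).as_matrix();g=st['tool_pos']-.008*R[:,2]
b=np.array([-.1045,-.9945]);y=np.array([.9945,-.1045]);f=st['tool_pos'][2]-.0072
k=lambda p:((proj(S,p)-[345,205])*10).round()
print('pred nearbottom L,R,topL,R',[k(np.r_[g[:2]+.011*b+j*y,f+z]) for z in(0,.048) for j in(-.008,.008)],'beam',k([.6708,.157,.07]),'snout end',k([.6708+.0037,.157+.0348,.07]))
a=S['color'][205:260,345:400];a=np.clip((a/255.)**.7*255,0,255).astype(np.uint8)
cv2.imwrite('pics/fin.png',cv2.resize(a,None,fx=10,fy=10,interpolation=2)[...,::-1])
```

```text
t 14.15 tcp [0.6699 0.1564 0.0626] F [-0.1182  0.0467 -0.7107] op 0.1817
turn [0.0007 0.0006 0.0005] shift after turn [-0.     -0.0001  0.0004] shift now axes [-0.     -0.0001  0.0004]
[0.1323 0.0109 0.0359]
pred nearbottom L,R,topL,R [array([312., 535.]), array([409., 524.]), array([321., 246.]), array([420., 237.])] beam [347. 419.] snout end [274. 341.]
```

View pics/fin.png

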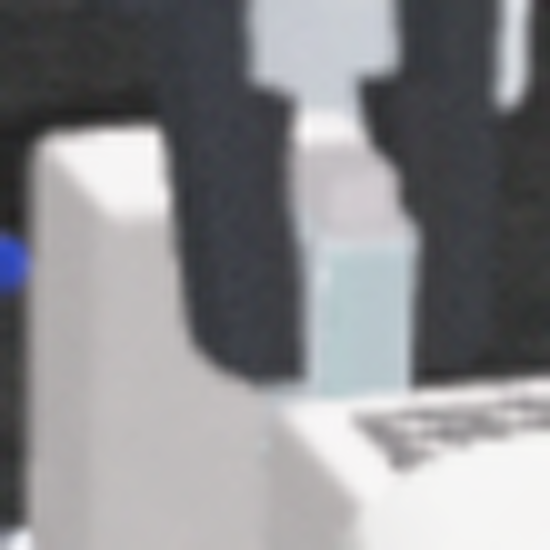

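Request:
drive_tool:
  commands:
    - {"dx": 0.0001,"dy": 0,"dz": 0.0004,"wx": 0,"wy": 0,"wz": 0,"claw": 0}
    - {"dx": 0,"dy": 0,"dz": 0,"wx": 0,"wy": 0,"wz": 0,"claw": 0}
    - {"dx": 0,"dy": 0,"dz": 0,"wx": 0,"wy": 0,"wz": 0,"claw": 0}
    - {"dx": 0,"dy": 0,"dz": 0,"wx": 0,"wy": 0,"wz": 0,"claw": 0}
    - {"dx": 0,"dy": 0,"dz": 0,"wx": 0,"wy": 0,"wz": 0,"claw": 0}

```text
clock: 14.7
tool_pos: [0.6697, 0.1563, 0.062]
eef_rot: [0.739, 0.665, -0.082, 0.074]
contact_force: [-0.2, -0.2, -0.7]
opening: 0.18
```

Run:
```python
from h import *
from plant import r,snapshot
go(r,[.670,.158,.070],Rt(-6.1,0.22))
S=snapshot('side')
for nm,d in(('before',load('side0')),('now',S)):
    h=cv2.cvtColor(np.ascontiguousarray(d['color'][285:360,255:294]),cv2.COLOR_RGB2HSV);m=((h[...,2]>180)&(h[...,1]<22)).astype(np.uint8)
    n,l,st,ce=cv2.connectedComponentsWithStats(m);print(nm,[(ce[i]+[255,285]).round(1).tolist() for i in range(1,n) if st[i,4]>40])
print(r.finish_job())
```

```text
t 14.7 tcp [0.6697 0.1563 0.062 ] F [-0.2147 -0.2498 -0.7233] op 0.1799
turn [0.0003 0.0008 0.0006] shift after turn [-0.0001  0.0001 -0.0002] shift now axes [-0.0001  0.0001 -0.0002]
before [[266.9, 296.9], [285.2, 311.3]]
now [[264.6, 301.5], [284.0, 312.4]]
the job is handed in; nothing more can be done
None
```

The job is handed in at 14.8 s on the robot clock; it reports no verdict. I gripped the long cell by its frosted sides with the hand leaned about 12.6° away from the centrifuge. I pressed its foot on the mixer cup, then lowered it into the photometer gap and finished still gripping it there.

**Last checks that agreed**
- **Grip:** the opening was about 16 mm throughout, matching the cell's width.
- **Mixer:** contact came at the expected height. The force rose to about 5 N, then jumped to 10.8 N on the stop, and I held it there for just over 1.1 s.
- **Photometer:** outside force was near zero. The foot should be at about 0.055 m, taken from the height at the cup's stop, which puts the beam 15 mm above it. The last commanded pose is within 0.3 mm of my target.

**Checks that disagreed or stayed uncertain**
- **Hand height:** in the images the fingertips stood about 24 mm higher than the reported tool pose predicts. I corrected for this by eye in the rack and by contact on the cup.
- **Photometer position:** the arm hid the gap from the top camera, so I could not see the cell midway between the snouts. The measurements of the beam position across the gap differed by 1–2 mm, so I split the difference. The cell's foot was hidden by the centrifuge in the last side picture.
- **Short cells:** in the last side picture the white blobs of their stoppers had moved about 2 px and 5 px. I had only this colour mask for that check and did not look at a picture. No contact force showed while working there, so I think it is changed lighting, but I can't rule out a small movement.

I viewed 13 pictures, three over the budget of 10.

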